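Take the battery cover off the label maker

TASK

The label maker lies keys down with flat batteries: thumb its orange catch down until you feel it stop, without forcing it, and in the same motion slide the battery cover out along its rails. Then take hold of the cover, draw it clear off the end and lay it flat on the desk beside the machine, catch side up, without letting it fall. Do not drag the label maker about or disturb the other things.

Things in the scene. Friction and masses are not known exactly. Their poses are not given: they have to be found in the camera images.
- labeller: Dark grey label maker, 210 x 104 x 50 mm, 0.7 to 1 kg, loose, keys down on a felt mat (top at z = 3 mm). Origin: centre of its underside on the mat. x: along it, the way the cover slides out; z up. End face at x = +105. Its bay of six AA cells has a groove under a lip each side that guides the cover, whose underside lies at z = 34, top at z = 49.
- cover: Light grey loose battery cover, about 80 g, 118 x 48 x 15 mm. Origin: centre of its underside, at (45.5, 0, 34) mm in the machine's frame when shut; axes as the machine's. Tongues at its foot, 5 wide and 4 high, run in the grooves (1 to 2 mm play) from x = -59 to +20; from +20 to +59 its sides are plain, to grip once slid out (48 wide, 15 high). Clear of the machine after 120 mm.
- catch_pad (a point): Centre of the flat top of the orange catch, a raised 32 x 34 mm thumb button on the cover at (-30.5, 0, +27) mm in the cover's frame, 12 mm above the plate, moving with the catch. The flat is 27 mm long (x) by 34 mm wide (y); a step 5.5 mm high stands at its +x edge to push against. Axes as the cover's.
- catch (a joint): Catch travel, m: 0 up, grows as pressed. Spring: 1 N at first, under 6 N at the end, then a hard stop somewhere from 6.5 to 11.5 mm: to be felt. It frees the cover only in the last 2 mm before it; short of that a push drags the machine. Once the cover is 16 mm out the lips keep it down, with a drag of 2 to 4 N, until it leaves the machine. Over 25 N breaks it.
- mug: Blue mug, 82 mm wide, 95 mm high, handle to its +y. Origin: centre of its underside. Leave alone.
- candleglass: Amber glass candle holder on a foot, 82 mm wide, 112 mm high. Origin: centre of its underside. Leave alone.
- cassette: White label tape cassette with a yellow label, 66 x 46 x 18 mm. Origin: centre of its underside. Leave alone.
- fresh_cells: Pack of four green AA cells on card, 62 x 58 x 19 mm. Origin: centre of its underside. Leave alone.

How it is judged:
On the way, in this order (a step that is already met when the one before it is completed fails the run):
1. the catch is pressed down by the gripper (value of joint catch above 0.0038 m and contact force between the fingers and cover above 1 N), for 0.1 s.
2. the cover has been slid at least 30 mm out along its rails (x of cover in the frame of labeller above 0.0755 m and z of cover in the frame of labeller below 0.039 m), for 0.1 s.
3. the cover has been drawn clear off the end of the machine, still held (x of cover in the frame of labeller above 0.164 m and contact force between the fingers and cover above 1 N), for 0.05 s.
At the end, for the whole second after the job is handed in: The cover lies flat on the desk or desk mat (underside within 8 mm of the desk top, catch side up, tilt under 0.1 rad) within 400 mm of the machine's centre, let go and at rest; the label maker lies flat on the mat (height (world z) of each of cover, labeller below 0.008 m and angle between cover's own z axis and vertical below 0.1 rad and linear speed of cover below 0.02 m/s and horizontal distance between cover and labeller below 0.4 m and angle between labeller's own z axis and vertical below 0.05 rad); the robot touches nothing.
It fails at once if the catch is pressed with more than 25 N (contact force between the fingers and catch above 25 N).
It fails at once if the cover falls: it moves faster than 0.6 m/s with no finger on it (linear speed of cover above 0.6 m/s and contact force between the fingers and cover below 0.1 N).
It fails at once if the label maker is dragged or lifted more than 30 mm from where it lay (distance of labeller from where it was at the start of the episode above 0.03 m).
It fails at once if the mug, candle glass, cassette or pack of cells is moved more than 20 mm (distance of any of mug, candleglass, cassette, fresh_cells from where it was at the start of the episode above 0.02 m).
It also fails if it takes over 51 s, if anything falls off the work surface, if the arm or the gripper's body presses on something with over 40 N, if the wrist force passes 120 N, or if a joint passes its speed limit or range.

ROBOT

A 6-joint arm with a two-finger parallel gripper is mounted at the origin on the work surface. World frame = base frame: x ahead of the robot, y to its left, z up, the work surface at z = 0. Lengths are in m, angles in rad, forces in N, time in s.
With the tool pointing down it reaches from about 0.3 to 0.85 m from the base axis. Payload 5.4 kg.
Tool frame: the origin (TCP) lies at the very end of the fingers, on their centre line; the grasp point (between the pads) lies 19 mm behind it (robot.grip_point_offset is the distance from the TCP to the grasp point, in m); z points along the fingers, y is the line along which they close (so a half turn about z gives the same grasp; the last joint's range is limited). The gripper opens to 85 mm and grips with 20 to 120 N. Pads are 22 mm wide; open, the fingers measure 114 mm over their backs; the gripper's body (76 mm by 85 mm) begins 54 mm behind the grasp point. The pads swing forward as they close: fully open they stand 13 mm farther back than shut.
Start: joints at [-1.387, 0.158, 1.597, -0, 1.386, -0.21], TCP at [0.221, -0.531, 0.231] pointing down, gripper open.
Joint ranges: [-2.91, 2.91], [-0.94, 2.29], [0.18, 2.7], [-1.29, 4.43], [0.17, 2.64], [-3, 3]. Speed limits (rad/s): [2.57, 2.57, 3.14, 3.14, 3.14, 3.14].

INTERFACE

Orientations are given as a unit quaternion [w, x, y, z].
In Python, from workcell import robot gives the robot as it stands. The module is installed in compiled form; this text tells all that it offers.
- The arm moves only by the tool servo_tool, never from a script. Its arguments are lists of equal length, an entry for each row: "xyz": the shift along the tool's x, y, z as a fraction of full scale, a list of three; "delta_rot": the turn, a rotation vector about the tool's x, y, z as a fraction of full scale, a list of three; "claw": the opening, from -1 (shut) to 1 (fully open). A call has 1 to 12 rows; each row shifts and turns the commanded pose from where the row before left it, along the tool's axes as they then stand; what a row does not reach is not made up. Full scale, the value 1, is 50 mm for a shift and 0.15 rad for a turn. A row lasts 1/8 s, in which the tool goes at most 62.5 mm and 10.7 degrees, less where a joint would pass 70% of its speed; a pose out of reach is approached as far as the arm can. A call with a number of a shift or a turn outside -1 to 1 is refused whole. A call with a gripper value outside its range is refused whole. The fingers move at their own pace and stop on an object; "newtons" is the grip in N (left out, the last holds). Time passes only in rows, so rows that do not move let the fingers close. It gives the time, the measured TCP pose, the force, the opening and the grip force at its end, in the units of the state.
- robot.read_state(): the state, without advancing time (a new reading comes with each control period).
- robot.snapshot(name): name is "side" or "top"; returns the picture (384x512x3 uint8, red, green, blue); there is no depth.
- robot.calibration(name): a dict with "fx", "fy", "cx", "cy" (pixels), "rvec" (rotation vector, rad) and "tvec" (3), from world to camera coordinates, as OpenCV has them. Camera axes: x right, y down, z forward; pixel columns grow to the right and rows downward; lengths in m; the calibration is good to about 2 mm. A picture is of the moment at which its call begins. calibration takes no time and is no camera call.
- robot.close_job(): hands the job in; it is judged then, once.
The state is a dict: "time": time; "qpos": joint angles; "qvel": joint speeds; "effort": joint torques, N m; "ee_pos": TCP position; "orientation": TCP orientation; "wrist_force": force on the tool from outside, world axes, zero at the start; "moment": the same for the moment, N m; "finger_gap": finger opening in m; "grasp_force": force on a finger pad.
Only numpy, scipy, OpenCV 4.12 (cv2) and the standard library are available. Lean on these libraries where they do the work, as an engineer would, in place of code of your own. Each camera call takes 0.05 s, during which the arm holds its last target. There are 200 camera calls.

## Working session

There is one attempt and no reset: what is moved stays moved. The work goes in short steps, Python scripts to look and compute and a tool call to move; the robot and the scene stay as the last step left them, time stands still between calls to the robot, and variables do not carry over. Pictures are saved under pics/ and viewed, at most 10 in all, crops included, and the job is handed in when it is done.

Besides the shell and the picture viewer there is one more tool, called by a JSON object that holds its "api" and its "payload". servo_tool: Moves the arm, as the interface text tells. Its arguments: {"type":"object","properties":{"xyz":{"type":"array","items":{"type":"array","items":{"type":"number"}}},"delta_rot":{"type":"array","items":{"type":"array","items":{"type":"number"}}},"claw":{"type":"array","items":{"type":"number"}},"newtons":{"type":"number"}},"required":["xyz","delta_rot","claw"]}

```bash
mkdir -p pics; cat > h.py <<'E'
import numpy as np, cv2
from workcell import robot
def cal(n):
    c=robot.calibration(n); K=np.array([[c['fx'],0,c['cx']],[0,c['fy'],c['cy']],[0,0,1.]])
    R=cv2.Rodrigues(np.array(c['rvec'],float))[0]; return K,R,np.array(c['tvec'],float).reshape(3)
def ray(n,u,v,z):
    K,R,t=cal(n); d=R.T@np.linalg.inv(K)@[u,v,1]; o=-R.T@t; return o+d*(z-o[2])/d[2]
def proj(n,p):
    K,R,t=cal(n); q=K@(R@np.array(p)+t); return q[:2]/q[2]
def snap(n,f):
    im=robot.snapshot(n); cv2.imwrite('pics/'+f,im[:,:,::-1]); return im
E
python3 - <<'E'
from h import *
a=snap('top','t0.png');b=snap('side','s0.png')
for n in('top','side'):
    K,R,t=cal(n);print(n,K[0,0],-R.T@t,R[2])
print(robot.read_state())
E
```

```text
top 403.42414245549105 [0.35454586 0.05228838 1.08278167] [ 0.18908909 -0.01816493 -0.98179191]
side 487.1118257028584 [0.39662126 0.89973152 1.0560021 ] [ 0.11432287 -0.65094545 -0.75046673]
{'time': 0.1, 'qpos': array([-1.38711371e+00,  1.58976056e-01,  1.59813486e+00, -3.74796423e-05,
        1.38620806e+00, -2.10069774e-01]), 'qvel': array([-0.00087546, -0.00190045, -0.00401435, -0.00044246, -0.00135373,
        0.00100332]), 'effort': array([-5.23618310e-04, -3.96990824e+01, -3.32338357e+01, -2.03166487e-04,
        4.23275764e-03, -1.64636219e-05]), 'ee_pos': array([ 0.2204844 , -0.53044523,  0.23040666]), 'orientation': array([-8.63328210e-04,  9.80681358e-01,  1.95610146e-01, -7.02904511e-06]), 'wrist_force': array([0.39559863, 0.31979148, 0.28844768]), 'moment': array([-0.03245532,  0.03784154, -0.02195356]), 'grasp_force': 0.0, 'finger_gap': 0.0857465805177914}
```

View pics/t0.png

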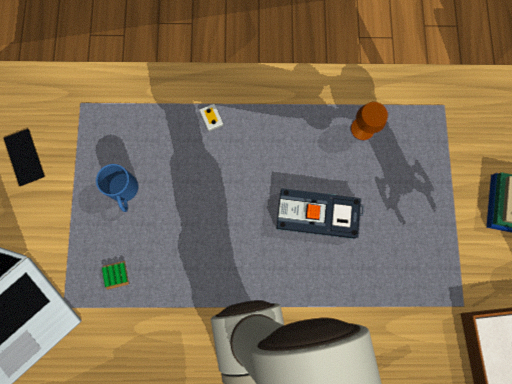

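View pics/s0.png

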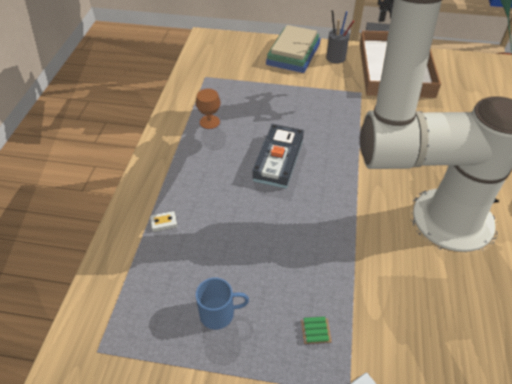

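The top view shows the labeller centred near (318,214), with its orange catch at (314,212) and the cover end pointing left (world +y). The cassette is at (211,117), the glass at (370,120), the mug at (117,183) and the cells at (115,273). The left side is clear.

```bash
python3 - <<'E'
from h import *
a=cv2.imread('pics/t0.png');b=cv2.imread('pics/s0.png')
s=cv2.resize(a[170:260,260:380],None,fx=5,fy=5,interpolation=cv2.INTER_CUBIC)
s2=cv2.resize(b[110:200,235:325],None,fx=5,fy=5,interpolation=cv2.INTER_CUBIC)
cv2.imwrite('pics/c0.png',cv2.resize(np.hstack([s,s2]),(800,343)))
for n,im,roi in(('top',a,(170,260,260,380)),('side',b,(110,200,235,325))):
    r0,r1,c0,c1=roi;c=im[r0:r1,c0:c1];h=cv2.cvtColor(c,cv2.COLOR_BGR2HSV)
    m=((h[...,0]<15)&(h[...,1]>170)&(h[...,2]>120)).astype(np.uint8)
    ys,xs=np.nonzero(m);print(n,'orange',len(xs),xs.mean()+c0,ys.mean()+r0)
    r=cv2.minAreaRect(np.c_[xs+c0,ys+r0].astype(np.float32));bp=cv2.boxPoints(r)
    print(r);print([ray(n,u,v,.067)[:2].round(4) for u,v in bp],ray(n,*r[0],.067))
    # light grey
    m=((h[...,1]<40)&(h[...,2]>150)).astype(np.uint8)
    k,l,st,ce=cv2.connectedComponentsWithStats(m)
    for i in range(1,k):
        if st[i,4]>60:
            ys,xs=np.nonzero(l==i);r=cv2.minAreaRect(np.c_[xs+c0,ys+r0].astype(np.float32))
            print('light',st[i,4],r,[ray(n,u,v,.052)[:2].round(4) for u,v in cv2.boxPoints(r)])
    m=((h[...,2]<60)).astype(np.uint8);m=cv2.morphologyEx(m,cv2.MORPH_CLOSE,np.ones((15,15)))
    k,l,st,ce=cv2.connectedComponentsWithStats(m)
    i=1+st[1:,4].argmax();ys,xs=np.nonzero(l==i);r=cv2.minAreaRect(np.c_[xs+c0,ys+r0].astype(np.float32))
    print('body',r,[ray(n,u,v,.05)[:2].round(4) for u,v in cv2.boxPoints(r)])
E
```

```text
top orange 166 312.98192771084337 211.27710843373495
((313.0270080566406, 211.33782958984375), (12.329923629760742, 13.480716705322266), 9.462322235107422)
[array([ 0.4875, -0.1029]), array([ 0.5217, -0.1095]), array([ 0.5165, -0.1406]), array([ 0.4823, -0.1337])] [ 0.50193825 -0.12168067  0.067     ]
light 547 ((301.7615661621094, 210.40771484375), (45.76881408691406, 17.985036849975586), 7.125016689300537) [array([ 0.4907, -0.0332]), array([ 0.5374, -0.0397]), array([ 0.5225, -0.1575]), array([ 0.476, -0.15 ])]
light 325 ((341.7621765136719, 215.14022827148438), (17.669044494628906, 20.87156105041504), 6.340191841125488) [array([ 0.4698, -0.1717]), array([ 0.5239, -0.1799]), array([ 0.5188, -0.2255]), array([ 0.4648, -0.2168])]
body ((318.1153869628906, 213.0769500732422), (82.8552017211914, 40.559356689453125), 7.125016689300537) [array([ 0.4611, -0.024 ]), array([ 0.5665, -0.0386]), array([ 0.5394, -0.2534]), array([ 0.4345, -0.2347])]
side orange 7 280.14285714285717 151.0
((278.5, 151.0), (2.0, 7.0), 90.0)
[array([ 0.5066, -0.1171]), array([ 0.4865, -0.1204]), array([ 0.4854, -0.1122]), array([ 0.5054, -0.1088])] [ 0.49596371 -0.11461081  0.067     ]
light 195 ((283.7500305175781, 135.75001525878906), (19.415498733520508, 10.982503890991211), 11.309932708740234) [array([ 0.5201, -0.1777]), array([ 0.5203, -0.2269]), array([ 0.4605, -0.2191]), array([ 0.4616, -0.1705])]
light 347 ((274.8448181152344, 160.13790893554688), (17.26966667175293, 32.68238067626953), 21.801406860351562) [array([ 0.5357, -0.0371]), array([ 0.5193, -0.1666]), array([ 0.4686, -0.1469]), array([ 0.4876, -0.0201])]
body ((274.0, 126.0), (0.0, 0.0), 0.0) [array([ 0.5261, -0.2398]), array([ 0.5261, -0.2398]), array([ 0.5261, -0.2398]), array([ 0.5261, -0.2398])]
```

View pics/c0.png

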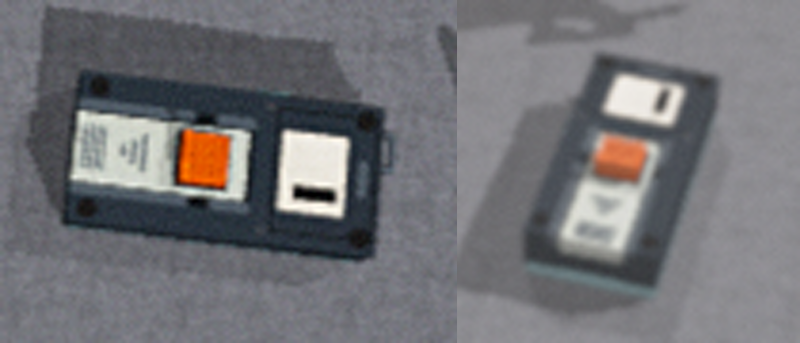

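The cover rectangle measures 118 x 47 mm with its axis at yaw ≈ 1.445, and its position agrees with the catch and the body. I'm moving above the catch with the fingers shut.

{"api": "servo_tool", "payload": {"xyz": [[0.83,-0.53,0],[0.83,-0.53,0],[0.83,-0.53,0],[0.83,-0.53,0],[0.83,-0.53,0],[0.83,-0.53,0],[0.83,-0.53,0],[0.83,-0.53,0],[0.83,-0.53,0],[0.83,-0.53,0]], "delta_rot": [[0,0,0],[0,0,0],[0,0,0],[0,0,0],[0,0,0],[0,0,0],[0,0,0],[0,0,0],[0,0,0],[0,0,0]], "claw": [-1,-1,-1,-1,-1,-1,-1,-1,-1,-1], "newtons": 40}}

```text
time: 1.35
ee_pos: [0.5027, -0.1255, 0.231]
orientation: [-0.0, 0.981, 0.196, -0.0]
wrist_force: [1.0, -0.5, 0.0]
finger_gap: 0.0001
grasp_force: 0.0
```

{"api": "servo_tool", "payload": {"xyz": [[0,0,0.34],[0,0,0.34],[0,0,0.34],[0,0,0.34],[0,0,0.34],[0,0,0.34],[0,0,0.34],[0,0,0],[0,0,0]], "delta_rot": [[0,0,-1],[0,0,-1],[0,0,-1],[0,0,-1],[0,0,-1],[0,0,-1],[0,0,-1],[0,0,0],[0,0,0]], "claw": [-1,-1,-1,-1,-1,-1,-1,-1,-1]}}

```text
time: 2.48
ee_pos: [0.5024, -0.1271, 0.1128]
orientation: [0.0, 0.751, 0.66, 0.0]
wrist_force: [0.1, 0.2, 0.1]
finger_gap: -0.0001
grasp_force: 0.0
```

```bash
cat >> h.py <<'E'
U=np.array([.125,.992]);L0=np.array([.5009,-.1402])
def where():
    s=robot.read_state();from scipy.spatial.transform import Rotation as Ro
    q=s['orientation'];M=Ro.from_quat([q[1],q[2],q[3],q[0]]).as_matrix()
    d=s['ee_pos'][:2]-L0
    print('t',round(s['time'],2),'tcp',s['ee_pos'].round(4),'yaw',np.arctan2(M[1,0],M[0,0]).round(4),'toolz',M[:,2].round(4),'in machine x,y',(d@U).round(4),(d@[-U[1],U[0]]).round(4),'F',s['wrist_force'].round(2),'gap',round(s['finger_gap'],4),s['grasp_force'])
E
python3 - <<'E'
from h import *
where();a=snap('top','t1.png');b=snap('side','s1.png')
s=cv2.resize(a[160:270,250:390],(509,400),interpolation=cv2.INTER_CUBIC);s2=cv2.resize(b[80:200,235:320],(283,400),interpolation=cv2.INTER_CUBIC)
cv2.imwrite('pics/c1.png',np.hstack([s,s2]))
E
```

```text
t 2.48 tcp [ 0.5024 -0.1271  0.1128] yaw 1.4414 toolz [ 5.e-04 -2.e-04 -1.e+00] in machine x,y 0.0132 0.0001 F [0.06 0.18 0.06] gap -0.0001 0.0
```

View pics/c1.png

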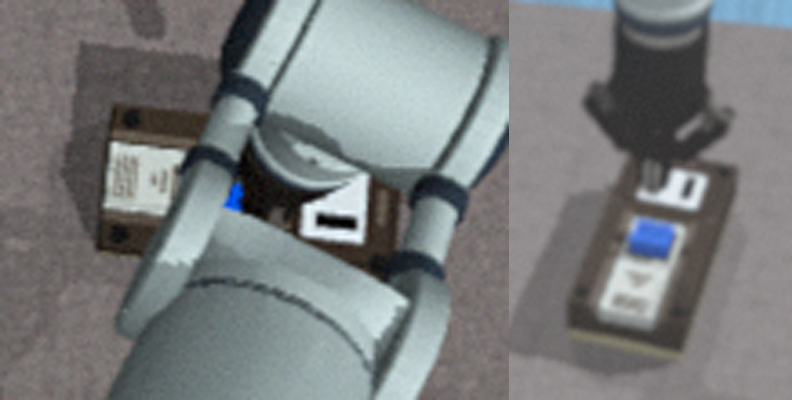

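The fingers hang over the catch with the step ahead of them. I'm descending to just above it.

{"api": "servo_tool", "payload": {"xyz": [[0.02,0,0.3],[0,0,0.3],[0,0,0.26],[0,0,0],[0,0,0.02],[0,0,0.02],[0,0,0.02],[0,0,0.02],[0,0,0.02],[0,0,0.02],[0,0,0.02]], "delta_rot": [[0,0,0],[0,0,0],[0,0,0],[0,0,0],[0,0,0],[0,0,0],[0,0,0],[0,0,0],[0,0,0],[0,0,0],[0,0,0]], "claw": [-1,-1,-1,-1,-1,-1,-1,-1,-1,-1,-1]}}

```text
time: 3.95
ee_pos: [0.5023, -0.126, 0.0624]
orientation: [0.0, 0.751, 0.661, 0.0]
wrist_force: [-0.8, 0.1, 2.2]
finger_gap: -0.0001
grasp_force: 0.8
```

{"api": "servo_tool", "payload": {"xyz": [[0,0,0.02],[0,0,0.02],[0,0,0]], "delta_rot": [[0,0,0],[0,0,0],[0,0,0]], "claw": [-1,-1,-1]}}

```text
time: 4.32
ee_pos: [0.5023, -0.126, 0.0603]
orientation: [0.0, 0.751, 0.661, 0.0]
wrist_force: [-1.0, -0.1, 2.4]
finger_gap: -0.0001
grasp_force: 1.1
```

Contact is where expected. I'm pressing on, in finer steps near the stop.

{"api": "servo_tool", "payload": {"xyz": [[0,0,0.02],[0,0,0.02],[0,0,0]], "delta_rot": [[0,0,0],[0,0,0],[0,0,0]], "claw": [-1,-1,-1]}}

```text
time: 4.7
ee_pos: [0.5024, -0.1261, 0.0583]
orientation: [0.0, 0.751, 0.661, 0.0]
wrist_force: [-0.3, 0.4, 3.3]
finger_gap: -0.0001
grasp_force: 1.5
```

{"api": "servo_tool", "payload": {"xyz": [[0,0,0.01],[0,0,0.01],[0,0,0]], "delta_rot": [[0,0,0],[0,0,0],[0,0,0]], "claw": [-1,-1,-1]}}

```text
time: 5.08
ee_pos: [0.5024, -0.1261, 0.0574]
orientation: [0.0, 0.751, 0.661, 0.0]
wrist_force: [0.2, -0.3, 3.1]
finger_gap: 0.0002
grasp_force: 1.7
```

{"api": "servo_tool", "payload": {"xyz": [[0,0,0.01],[0,0,0.01],[0,0,0]], "delta_rot": [[0,0,0],[0,0,0],[0,0,0]], "claw": [-1,-1,-1]}}

```text
time: 5.45
ee_pos: [0.5025, -0.1261, 0.0568]
orientation: [0.0, 0.751, 0.661, 0.0]
wrist_force: [-3.1, 1.2, 8.5]
finger_gap: 0.0003
grasp_force: 3.7
```

{"api": "servo_tool", "payload": {"xyz": [[0,0,0.01],[0,0,0]], "delta_rot": [[0,0,0],[0,0,0]], "claw": [-1,-1]}}

```text
time: 5.7
ee_pos: [0.5028, -0.1263, 0.0568]
orientation: [0.0, 0.751, 0.661, 0.0]
wrist_force: [-1.6, 1.6, 10.8]
finger_gap: 0.0001
grasp_force: 5.0
```

{"api": "servo_tool", "payload": {"xyz": [[0,0,0.01],[0,0,0]], "delta_rot": [[0,0,0],[0,0,0]], "claw": [-1,-1]}}

```text
time: 5.95
ee_pos: [0.5031, -0.1264, 0.0568]
orientation: [0.001, 0.75, 0.661, 0.0]
wrist_force: [-2.9, 1.7, 12.5]
finger_gap: -0.0001
grasp_force: 6.3
```

The stop is felt at about 7 mm travel, and the force climbs with no further motion. Now I'm sliding out along tool +x, holding the press.

{"api": "servo_tool", "payload": {"xyz": [[0.02,0,-0.005],[0.02,0,0],[0.02,0,0],[0.02,0,0],[0.02,0,0],[0.02,0,0]], "delta_rot": [[0,0,0],[0,0,0],[0,0,0],[0,0,0],[0,0,0],[0,0,0]], "claw": [-1,-1,-1,-1,-1,-1]}}

```text
time: 6.7
ee_pos: [0.5041, -0.1214, 0.0568]
orientation: [0.002, 0.75, 0.661, -0.0]
wrist_force: [-2.3, -1.9, 9.0]
finger_gap: -0.0
grasp_force: 4.3
```

```bash
python3 - <<'E'
from h import *
where();b=snap('side','s2.png')
def rects(b):
    h=cv2.cvtColor(b[110:215,235:325],cv2.COLOR_RGB2HSV);m=((h[...,1]<40)&(h[...,2]>150)).astype(np.uint8)
    k,l,st,ce=cv2.connectedComponentsWithStats(m)
    for i in range(1,k):
        if st[i,4]>50:print(st[i],ce[i].round(1))
rects(b);rects(cv2.imread('pics/s0.png')[:,:,::-1].copy())
E
```

```text
t 6.7 tcp [ 0.5041 -0.1214  0.0568] yaw 1.444 toolz [ 0.002  -0.0026 -1.    ] in machine x,y 0.019 -0.0008 F [-2.28 -1.9   8.95] gap -0.0 4.324438179319259
[ 26  38  26  30 336] [38.2 55.2]
[ 39  19  21  14 195] [48.5 25.8]
[ 27  37  26  30 347] [38.9 54.7]
```

{"api": "servo_tool", "payload": {"xyz": [[0.04,0,0],[0.04,0,0],[0.04,0,0],[0.04,0,0],[0.04,0,0],[0,0,0]], "delta_rot": [[0,0,0],[0,0,0],[0,0,0],[0,0,0],[0,0,0],[0,0,0]], "claw": [-1,-1,-1,-1,-1,-1]}}

```text
time: 7.5
ee_pos: [0.5053, -0.1112, 0.0568]
orientation: [0.002, 0.75, 0.661, 0.0]
wrist_force: [-1.8, -1.4, 8.4]
finger_gap: -0.0003
grasp_force: 4.5
```

```bash
python3 - <<'E'
from h import *
where();b=snap('side','s3.png')
cv2.imwrite('pics/c3.png',np.hstack([cv2.resize(cv2.imread(f'pics/{f}.png')[100:210,235:325],(360,440),interpolation=cv2.INTER_CUBIC) for f in('s0','s3')]))
E
```

```text
t 7.5 tcp [ 0.5053 -0.1112  0.0568] yaw 1.4441 toolz [ 0.002  -0.0022 -1.    ] in machine x,y 0.0293 -0.0008 F [-1.81 -1.35  8.42] gap -0.0003 4.527855627420649
```

View pics/c3.png

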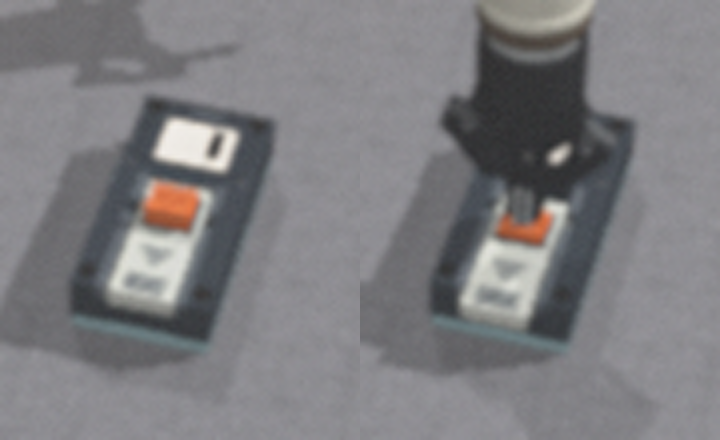

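The cover slides and the machine stays put. I'm continuing to about 72 mm.

{"api": "servo_tool", "payload": {"xyz": [[0.08,0,0],[0.1,0,0],[0.1,0,0],[0.1,0,0],[0.1,0,0],[0.1,0,0]], "delta_rot": [[0,0,0],[0,0,0],[0,0,0],[0,0,0],[0,0,0],[0,0,0]], "claw": [-1,-1,-1,-1,-1,-1]}}

```text
time: 8.3
ee_pos: [0.5089, -0.0825, 0.0568]
orientation: [0.001, 0.75, 0.661, -0.0]
wrist_force: [-2.8, -3.3, 9.5]
finger_gap: 0.0001
grasp_force: 4.8
```

{"api": "servo_tool", "payload": {"xyz": [[0.1,0,0],[0.1,0,0],[0.1,0,0],[0.1,0,0],[0.08,0,0],[0.04,0,0],[0,0,0]], "delta_rot": [[0,0,0],[0,0,0],[0,0,0],[0,0,0],[0,0,0],[0,0,0],[0,0,0]], "claw": [-1,-1,-1,-1,-1,-1,-1]}}

```text
time: 9.18
ee_pos: [0.5121, -0.0565, 0.0568]
orientation: [0.001, 0.75, 0.661, -0.0]
wrist_force: [-1.8, -1.2, 9.6]
finger_gap: -0.0002
grasp_force: 5.2
```

{"api": "servo_tool", "payload": {"xyz": [[0,0,-0.4],[0,0,-0.8],[0,0,0]], "delta_rot": [[0,0,0],[0,0,0],[0,0,0]], "claw": [-1,-1,-1]}}

```text
time: 9.55
ee_pos: [0.5134, -0.0564, 0.1183]
orientation: [0.003, 0.751, 0.661, 0.001]
wrist_force: [0.6, -0.2, 1.0]
finger_gap: -0.0001
grasp_force: 0.0
```

```bash
python3 - <<'E'
from h import *
where();b=snap('side','s4.png');a=snap('top','t4.png')
cv2.imwrite('pics/c4.png',np.hstack([cv2.resize(b[100:210,225:325],(400,440),interpolation=cv2.INTER_CUBIC),cv2.resize(a[160:270,230:330],(400,440),interpolation=cv2.INTER_CUBIC)])[:,:,::-1])
E
```

```text
t 9.55 tcp [ 0.5134 -0.0564  0.1183] yaw 1.4438 toolz [ 0.0057 -0.0021 -1.    ] in machine x,y 0.0847 -0.002 F [ 0.64 -0.16  0.96] gap -0.0001 0.0
```

View pics/c4.png

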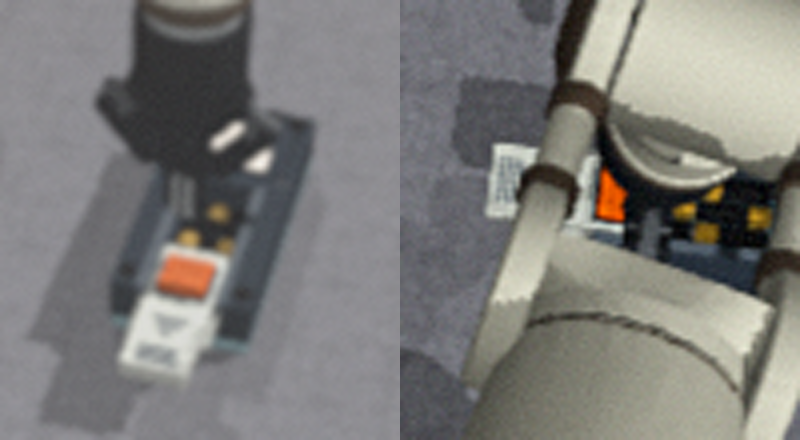

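The cover is well out, with the cells exposed behind it and the machine in place. I'm measuring the cover's front edge.

```bash
python3 - <<'E'
from h import *
for n,f,(r0,r1,c0,c1) in(('top','t4',(190,225,245,272)),('side','s4',(160,200,245,285))):
    a=cv2.imread(f'pics/{f}.png')[r0:r1,c0:c1];h=cv2.cvtColor(a,cv2.COLOR_BGR2HSV)
    m=((h[...,1]<45)&(h[...,2]>150)).astype(np.uint8);k,l,st,ce=cv2.connectedComponentsWithStats(m);i=1+st[1:,4].argmax()
    ys,xs=np.nonzero(l==i);r=cv2.minAreaRect(np.c_[xs+c0,ys+r0].astype(np.float32))
    for p in cv2.boxPoints(r):
        w=ray(n,*p,.052)[:2];d=w-L0;print(n,p,w.round(4),(d@U).round(4),(d@[-U[1],U[0]]).round(4))
E
```

```text
top [257. 213.] [0.4998 0.0207] 0.1595 0.0212
top [271. 213.] [ 0.4998 -0.0154] 0.1237 0.0167
top [271. 224.] [ 0.4713 -0.0151] 0.1204 0.045
top [257. 224.] [0.4713 0.0209] 0.1561 0.0495
side [253.90002 190.3    ] [0.5436 0.0336] 0.1778 -0.0206
side [264.7     157.90001] [ 0.5333 -0.095 ] 0.0489 -0.0264
side [283.90002 164.3    ] [ 0.4749 -0.0783] 0.0581 0.0335
side [273.10004 196.7    ] [0.4885 0.0478] 0.185 0.0358
```

The cover centre is at machine x ≈ 114 mm and its front at ≈ 173 mm. I'm going to the grip point at x ≈ 149 mm with the fingers open, then descending.

{"api": "servo_tool", "payload": {"xyz": [[0.4,-0.04,0],[0.5,0,0],[0.38,0,0],[0,0,0],[0,0,0],[0,0,0],[0,0,0]], "delta_rot": [[0,0,0],[0,0,0],[0,0,0],[0,0,0],[0,0,0],[0,0,0],[0,0,0]], "claw": [1,1,1,1,1,1,1]}}

```text
time: 10.52
ee_pos: [0.5174, 0.0076, 0.1155]
orientation: [-0.0, 0.751, 0.66, -0.0]
wrist_force: [0.2, 0.3, 1.1]
finger_gap: 0.0856
grasp_force: 0.0
```

```bash
python3 - <<'E'
from h import *
where();b=snap('side','s5.png')
cv2.imwrite('pics/c5.png',cv2.resize(b[90:210,225:325],(500,600),interpolation=cv2.INTER_CUBIC)[:,:,::-1])
E
```

```text
t 10.53 tcp [0.5174 0.0076 0.1155] yaw 1.4429 toolz [-1.e-04 -0.e+00 -1.e+00] in machine x,y 0.1486 0.0021 F [0.17 0.29 1.14] gap 0.0856 0.0
```

View pics/c5.png

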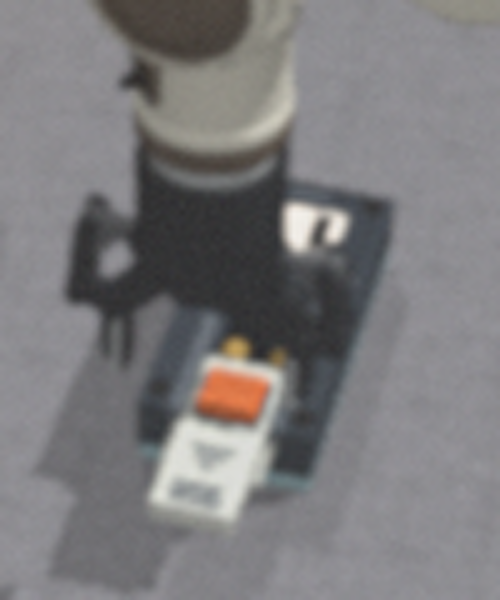

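{"api": "servo_tool", "payload": {"xyz": [[0,0.04,0.4],[0,0,0.5],[0,0,0.4],[0,0,0.3],[0,0,0.02],[0,0,0]], "delta_rot": [[0,0,0],[0,0,0],[0,0,0],[0,0,0],[0,0,0],[0,0,0]], "claw": [1,1,1,1,1,1]}}

```text
time: 11.32
ee_pos: [0.52, 0.0077, 0.0352]
orientation: [0.0, 0.751, 0.661, 0.0]
wrist_force: [0.2, -0.4, 1.0]
finger_gap: 0.0854
grasp_force: 0.0
```

```bash
python3 - <<'E'
from h import *
where();b=snap('side','s6.png')
cv2.imwrite('pics/c6.png',cv2.resize(b[90:210,225:325],(500,600),interpolation=cv2.INTER_CUBIC)[:,:,::-1])
E
```

```text
t 11.32 tcp [0.52   0.0077 0.0352] yaw 1.4437 toolz [ 1.2e-03 -2.0e-04 -1.0e+00] in machine x,y 0.1491 -0.0004 F [ 0.18 -0.45  0.97] gap 0.0854 0.0
```

View pics/c6.png

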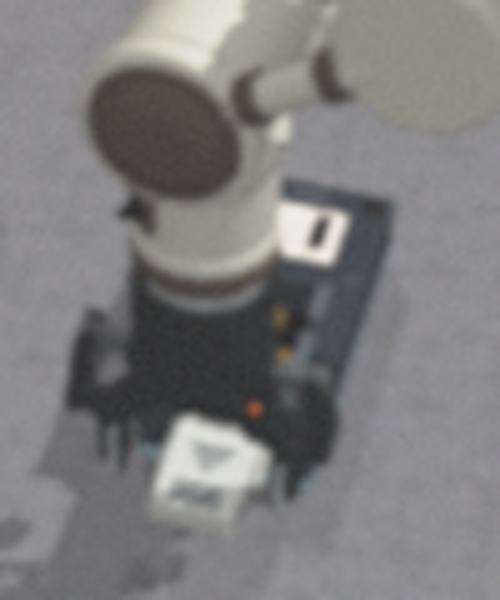

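The fingers straddle the plain sides of the cover. Closing.

{"api": "servo_tool", "payload": {"xyz": [[0,0,0],[0,0,0],[0,0,0],[0,0,0],[0,0,0],[0,0,0],[0,0,0],[0,0,0]], "delta_rot": [[0,0,0],[0,0,0],[0,0,0],[0,0,0],[0,0,0],[0,0,0],[0,0,0],[0,0,0]], "claw": [-1,-1,-1,-1,-1,-1,-1,-1], "newtons": 40}}

```text
time: 12.38
ee_pos: [0.5197, 0.0079, 0.0348]
orientation: [0.0, 0.751, 0.661, 0.0]
wrist_force: [-0.6, 0.4, 5.7]
finger_gap: 0.0468
grasp_force: 45.3
```

{"api": "servo_tool", "payload": {"xyz": [[0.04,0,0],[0.08,0,0],[0.1,0,0],[0,0,0]], "delta_rot": [[0,0,0],[0,0,0],[0,0,0],[0,0,0]], "claw": [-1,-1,-1,-1]}}

```text
time: 12.88
ee_pos: [0.521, 0.0194, 0.0346]
orientation: [-0.0, 0.75, 0.661, 0.0]
wrist_force: [0.4, 0.7, 3.7]
finger_gap: 0.047
grasp_force: 45.1
```

{"api": "servo_tool", "payload": {"xyz": [[0.1,0,0],[0.1,0,0],[0.1,0,0],[0.1,0,0],[0.1,0,0],[0.1,0,0],[0.1,0,0],[0.1,0,0],[0.1,0,0]], "delta_rot": [[0,0,0],[0,0,0],[0,0,0],[0,0,0],[0,0,0],[0,0,0],[0,0,0],[0,0,0],[0,0,0]], "claw": [-1,-1,-1,-1,-1,-1,-1,-1,-1]}}

```text
time: 14.0
ee_pos: [0.5261, 0.0639, 0.0342]
orientation: [-0.0, 0.751, 0.661, -0.0]
wrist_force: [-0.2, 0.4, -1.2]
finger_gap: 0.047
grasp_force: 43.9
```

{"api": "servo_tool", "payload": {"xyz": [[0.12,0,0],[0.2,0,0],[0.2,0,0],[0.2,0,0],[0.2,0,0],[0,0,0]], "delta_rot": [[0,0,0],[0,0,0],[0,0,0],[0,0,0],[0,0,0],[0,0,0]], "claw": [-1,-1,-1,-1,-1,-1]}}

```text
time: 14.75
ee_pos: [0.5323, 0.1098, 0.0345]
orientation: [0.0, 0.75, 0.661, 0.0]
wrist_force: [0.3, -0.5, -0.4]
finger_gap: 0.0469
grasp_force: 43.9
```

```bash
python3 - <<'E'
from h import *
where();b=snap('side','s7.png');a=snap('top','t7.png')
cv2.imwrite('pics/c7.png',np.hstack([cv2.resize(b[100:220,215:325],(400,440),interpolation=cv2.INTER_CUBIC),cv2.resize(a[150:270,190:370],(400,440),interpolation=cv2.INTER_CUBIC)])[:,:,::-1])
E
```

```text
t 14.75 tcp [0.5323 0.1098 0.0345] yaw 1.445 toolz [ 1.e-04  0.e+00 -1.e+00] in machine x,y 0.252 0.0001 F [ 0.26 -0.55 -0.4 ] gap 0.0469 43.92180562019348
```

View pics/c7.png

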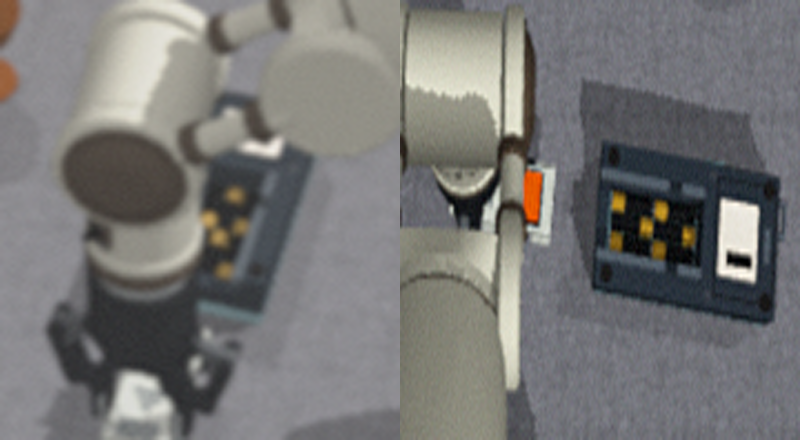

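The cover is held and clear, about 10 mm and more past the end, and the machine hasn't moved. I'm lowering gently until it touches.

{"api": "servo_tool", "payload": {"xyz": [[0,0,0.1],[0,0,0.15],[0,0,0.15],[0,0,0.1],[0,0,0.06],[0,0,0.04],[0,0,0]], "delta_rot": [[0,0,0],[0,0,0],[0,0,0],[0,0,0],[0,0,0],[0,0,0],[0,0,0]], "claw": [-1,-1,-1,-1,-1,-1,-1]}}

```text
time: 15.72
ee_pos: [0.5324, 0.1091, 0.0046]
orientation: [0.0, 0.751, 0.661, 0.0]
wrist_force: [-1.1, 0.3, -0.5]
finger_gap: 0.0466
grasp_force: 43.9
```

{"api": "servo_tool", "payload": {"xyz": [[0,0,0.02],[0,0,0.02],[0,0,0]], "delta_rot": [[0,0,0],[0,0,0],[0,0,0]], "claw": [-1,-1,-1]}}

```text
time: 16.1
ee_pos: [0.5322, 0.1091, 0.0025]
orientation: [-0.0, 0.751, 0.661, -0.0]
wrist_force: [-0.1, -0.4, -1.2]
finger_gap: 0.047
grasp_force: 43.9
```

{"api": "servo_tool", "payload": {"xyz": [[0,0,0.02],[0,0,0]], "delta_rot": [[0,0,0],[0,0,0]], "claw": [-1,-1]}}

```text
time: 16.35
ee_pos: [0.5323, 0.1091, 0.0015]
orientation: [-0.0, 0.751, 0.661, 0.0]
wrist_force: [-0.1, -0.2, -1.4]
finger_gap: 0.047
grasp_force: 44.0
```

{"api": "servo_tool", "payload": {"xyz": [[0,0,0.02],[0,0,0]], "delta_rot": [[0,0,0],[0,0,0]], "claw": [-1,-1]}}

```text
time: 16.6
ee_pos: [0.5328, 0.109, 0.0014]
orientation: [0.0, 0.751, 0.661, 0.0]
wrist_force: [-2.0, -0.3, 4.7]
finger_gap: 0.0467
grasp_force: 44.6
```

{"api": "servo_tool", "payload": {"xyz": [[0,0,0.02],[0,0,0]], "delta_rot": [[0,0,0],[0,0,0]], "claw": [-1,-1]}}

```text
time: 16.85
ee_pos: [0.5335, 0.1091, 0.0013]
orientation: [0.001, 0.751, 0.661, 0.001]
wrist_force: [-3.2, -0.2, 11.2]
finger_gap: 0.0474
grasp_force: 45.3
```

It's touching the mat. I'm easing off, opening and lifting away.

{"api": "servo_tool", "payload": {"xyz": [[0,0,-0.02],[0,0,0],[0,0,0],[0,0,0],[0,0,0],[0,0,0],[0,0,0]], "delta_rot": [[0,0,0],[0,0,0],[0,0,0],[0,0,0],[0,0,0],[0,0,0],[0,0,0]], "claw": [-1,0.5,1,1,1,1,1]}}

```text
time: 17.73
ee_pos: [0.5323, 0.109, 0.0005]
orientation: [-0.0, 0.751, 0.661, -0.0]
wrist_force: [0.1, -0.1, 0.0]
finger_gap: 0.0857
grasp_force: 0.0
```

{"api": "servo_tool", "payload": {"xyz": [[0,0,-0.2],[0,0,-0.5],[0,0,-0.8],[0,0,-0.8],[0,0,-0.8],[0,0,0]], "delta_rot": [[0,0,0],[0,0,0],[0,0,0],[0,0,0],[0,0,0],[0,0,0]], "claw": [1,1,1,1,1,1]}}

```text
time: 18.48
ee_pos: [0.5352, 0.1091, 0.1604]
orientation: [0.003, 0.751, 0.661, 0.003]
wrist_force: [0.8, 0.5, 0.2]
finger_gap: 0.0855
grasp_force: 0.0
```

```bash
python3 - <<'E'
from h import *
where();b=snap('side','s8.png');a=snap('top','t8.png')
cv2.imwrite('pics/c8.png',np.hstack([cv2.resize(b[90:240,200:325],(400,480),interpolation=cv2.INTER_CUBIC),cv2.resize(a[150:270,190:370],(400,267),interpolation=cv2.INTER_CUBIC,dst=None) if 0 else cv2.resize(a[100:310,190:365],(400,480))])[:,:,::-1])
E
```

```text
t 18.48 tcp [0.5352 0.1091 0.1604] yaw 1.4439 toolz [ 9.e-03 -2.e-04 -1.e+00] in machine x,y 0.2516 -0.0029 F [0.79 0.55 0.2 ] gap 0.0855 0.0
```

View pics/c8.png

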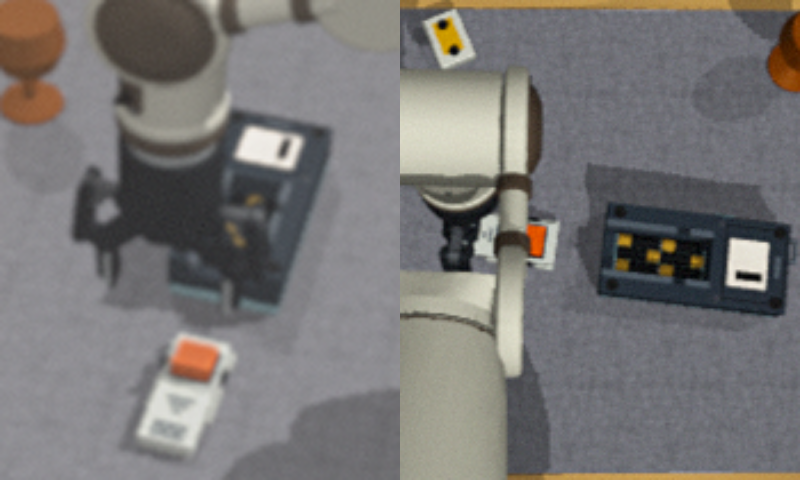

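The cover lies flat on the mat, catch up, just past the end of the machine. The gripper is clear and nothing else has been disturbed, so I'm handing in.

```bash
python3 -c "
from workcell import robot
print(robot.close_job())"
```

```text
the job is handed in; nothing more can be done
None
```

I pressed the catch to its stop, slid the cover out, drew it clear and laid it flat, catch side up, on the mat just off the machine's end; I handed the job in at about 18.5 s, and no verdict was returned.

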